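# Clip the lopsided probes onto the storage rail

### The arm

A 6-joint arm with a two-finger parallel gripper is mounted at the origin on a cart in front of the work surface, level with it; the furniture and walls round the work are solid. World frame = base frame: x ahead of the robot, y to its left, z up, the work surface at z = 0. Lengths are in mm, angles in degrees, forces in N, time in s.
With the tool pointing down it reaches from about 350 to 850 mm from the base axis. Payload 8.1 kg.
Tool frame: the origin (TCP) lies at the very end of the fingers, on their centre line; the grasp point (between the pads) lies 19 mm behind it; z points along the fingers, y is the direction in which the jaws open and shut (so a half turn about z gives the same grasp; the last joint's range is limited). The gripper opens to 85 mm and grips with 20 to 120 N. Pads are 22 mm wide; open, the fingers measure 114 mm over their backs; the gripper's body (76 mm by 85 mm) begins 54 mm behind the grasp point. The pads swing forward as they close: fully open they stand 13 mm farther back than shut.
Start: joints at [69.248, 7.471, 85.268, -0, 87.261, -4.893], TCP at [163.945, 577.172, 231.292] pointing down, gripper open.
Joint ranges: [-169.43, 169.43], [-51.17, 129.36], [1.28, 143.12], [-76.62, 256.62], [0, 156.53], [-152.29, 152.29]. Speed limits (degrees/s): [136.94, 136.94, 159.86, 180, 180, 180].

### API

Orientations are given as [roll, pitch, yaw] about the fixed x, y, z axes, in that order (R = Rz(yaw) Ry(pitch) Rx(roll)).
In Python, from bench import r, eyes gives the robot as it stands. The module is installed in compiled form; this text tells all that it offers.
- The arm moves only by the tool play_rows, never from a script. Its argument "deltas" is a list of rows, each a list of 3 entries, a list of its own where there are three numbers: the shift along the tool's x, y, z in m, then the turn, a rotation vector about the tool's x, y, z in rad, then the closure, from 0 (fully open) to 1 (shut). A call has 1 to 8 rows; each row shifts and turns the pose as measured when the row begins, along the tool's axes as they then stand; what a row does not reach is not made up. A row lasts 1/8 s, in which the tool goes at most 62.5 mm and 10.7 degrees, less where a joint would pass 70% of its speed; a pose out of reach is approached as far as the arm can. A call with a gripper value outside its range is refused whole. The fingers move at their own pace and stop on an object; "force" is the grip in N (left out, the last holds). Time passes only in rows, so rows that do not move let the fingers close. It gives the time, the measured TCP pose, the force and the opening at its end, in the units of the state.
- r.sense(): the state, without advancing time (a new reading comes with each control period).
- eyes.snapshot(name): name is "scene" or "top"; returns the picture (400x640x3 uint8, red, green, blue); there is no depth.
- eyes.get_calibration(name): a dict with "mtx" (3x3 intrinsics, pixels), "D" ([k1, k2, p1, p2, k3] as OpenCV has them; the pictures are not rectified), "R" (3x3) and "t" (3): a world point X has camera coordinates R X + t. Camera axes: x right, y down, z forward; pixel columns grow to the right and rows downward; lengths in mm; the calibration is good to about 2 mm. A picture is of the moment at which its call begins. get_calibration takes no time and is no camera call.
- r.hand_in(): hands the job in, once; it reports no verdict.
The state is a dict: "time": time; "joint_pos": joint angles; "qd": joint speeds; "joint_efforts": joint torques, N m; "tool_pos": TCP position; "tcp_rot": TCP orientation; "ft_force": force on the tool from outside, world axes, zero at the start; "wrist_torque": the same for the moment, N m; "finger_gap": finger opening in mm.
Only numpy, scipy, OpenCV 4.12 (cv2) and the standard library are available. Lean on these libraries where they do the work, as an engineer would, in place of code of your own. Each camera call takes 0.05 s, during which the arm holds its last target. There are 200 camera calls.

### The job

Put the two steel rod probes away on the clip rail: the long one into the widely spaced pair of spring clips, the short one into the closely spaced pair, either way round. Lift each near its balance point so that it stays about level all the way, press it sideways (straight back) until both clips have snapped over the bare shaft, with the shaft about centred on its pair of clips, and let go. Leave the marker, the forceps and the timer where they are.

Things in the scene. Friction and masses are not known exactly. Their poses are not given: they have to be found in the camera images.
- long_probe: Long steel rod probe, 227 mm, about 260 g: bare round shaft 10 mm thick, 166 mm long, between hexagonal ends 24 mm across flats: a dark heavy hub (36 mm) and a bright collar (14 mm). Origin on the axis at mid bare shaft, 12 mm above the worktop as it lies; +y along the shaft to the hub, which lies roughly to the robot's left. Lopsided: balances 22 mm from the origin towards the hub.
- short_probe: Short steel rod probe, 181 mm, about 180 g: bare round shaft 10 mm thick, 126 mm long, between hexagonal ends 24 mm across flats: a dark heavy hub (30 mm) and a bright collar (14 mm). Origin on the axis at mid bare shaft, 12 mm above the worktop as it lies; +y along the shaft to the hub, which lies roughly to the robot's left. Lopsided: balances 16 mm from the origin towards the hub.
- wide_clips: Grey clip block 180 x 34 mm, base 8 mm high, for the long probe: two clips 130 mm apart centre to centre, each 12 mm wide, open between them from front to back and down to 54 mm under the clip axis. Each has an upper and a lower steel leaf opening to the front (-x, the robot's side); the flared mouth takes a shaft up to 6 mm high or low. Origin under its centre, on the rail.
- narrow_clips: Grey clip block 140 x 34 mm, base 8 mm high, for the short probe: two clips 90 mm apart centre to centre, each 12 mm wide, open between them from front to back and down to 54 mm under the clip axis. Each has an upper and a lower steel leaf opening to the front (-x, the robot's side); the flared mouth takes a shaft up to 6 mm high or low. Origin under its centre, on the rail.
- wide_clips_seat (a point): On the axis of a seated shaft, midway between the two clips, 92 mm above the worktop; y along the rail, z up, +x straight back from the robot, the pressing direction. A shaft pressed along +x meets the lips about 11 mm before this point, needs a peak of about 8 to 14 N for both clips together, and from 5 mm before it snaps in (press on if one end lags); a rubber pad stops it about 1 mm past this point. Nothing on the block is over 16 mm above this point.
- narrow_clips_seat (a point): On the axis of a seated shaft, midway between the two clips, 92 mm above the worktop; y along the rail, z up, +x straight back from the robot, the pressing direction. A shaft pressed along +x meets the lips about 11 mm before this point, needs a peak of about 8 to 14 N for both clips together, and from 5 mm before it snaps in (press on if one end lags); a rubber pad stops it about 1 mm past this point. Nothing on the block is over 16 mm above this point.
- rail: The aluminium rail, 460 mm long, 40 mm deep, top 30 mm above the worktop, fixed across in front of the robot beyond the probes; origin under its centre, y along its length. It carries the two clip blocks end to end, their middles 130 mm either side of the rail's centre; which block is at which end varies.
- marker: A black marker pen, 12 x 138 x 14 mm, lying between the probes and the rail; origin under its middle; a bystander to be left where it is.
- forceps: Steel forceps, 19 x 130 x 8 mm, lying between the probes and the rail; origin under the middle; a bystander to be left where it is.
- timer: A small flat bench timer, 68 x 68 x 19 mm, behind the rail; origin under its middle; a bystander to be left where it is.

How it is judged:
By the outcome, as a careful person would: the job done as asked, in the order asked, and still so for the second after the job is handed in, with the robot touching nothing.
It also fails if it takes over 61 s, if anything falls off the work surface, if the arm or the gripper's body presses on something with over 40 N, if the wrist force passes 120 N, or if a joint passes its speed limit or range.

## Working session

There is one attempt and no reset: what is moved stays moved. The work goes in short steps, Python scripts to look and compute and a tool call to move; the robot and the scene stay as the last step left them, time stands still between calls to the robot, and variables do not carry over. Pictures are saved under pics/ and viewed, about 8 in all and at most 12, crops included, and the job is handed in when it is done.

Besides the shell and the picture viewer there is one more tool, called in YAML: its name, and indented under it one key for each argument. play_rows: Moves the arm, as the interface text tells. Its arguments: {"type":"object","properties":{"deltas":{"type":"array"},"force":{"type":"number"}},"required":["deltas"]}

```bash
mkdir -p pics; python3 - <<'E'
from bench import r,eyes
import cv2,numpy as np
s=r.sense();print(s)
for n in("scene","top"):
    im=eyes.snapshot(n);cv2.imwrite(f"pics/{n}0.png",im[:,:,::-1])
    c=eyes.get_calibration(n);print(n,{k:np.round(v,4).tolist() for k,v in c.items()}, (-np.array(c["R"]).T@np.array(c["t"])).round())
E
```

```text
{'time': 0.0, 'joint_pos': array([ 6.92473362e+01,  7.51524822e+00,  8.53315404e+01,  1.21159983e-03,
        8.72603057e+01, -4.89138895e+00]), 'qd': array([ 0.09983601,  0.00012752, -0.01939672,  0.0129314 ,  0.01686206,
       -0.00073894]), 'joint_efforts': array([-2.71049117e-03, -5.69351470e+01, -5.00574195e+01, -1.54525992e-04,
        1.36931345e-02, -9.42724751e-05]), 'tool_pos': array([163.74114781, 576.64470411, 230.22129175]), 'tcp_rot': array([-1.79893399e+02, -1.03373244e-02,  1.64138657e+02]), 'ft_force': array([-0.39442826,  0.25669697,  0.26835528]), 'wrist_torque': array([-0.04044427,  0.04812157,  0.02193163]), 'finger_gap': 85.7257972242851}
scene {'mtx': [[407.8871, 0.0, 316.2276], [0.0, 407.8871, 192.1603], [0.0, 0.0, 1.0]], 'D': [0.0193, 0.0, 0.0, 0.0, 0.0], 'R': [[0.5328, -0.846, -0.0216], [-0.5582, -0.3321, -0.7603], [0.636, 0.4172, -0.6492]], 't': [-326.897, 383.312, 541.0187]} [  44. -375.  636.]
top {'mtx': [[366.7459, 0.0, 318.6561], [0.0, 366.7459, 202.1481], [0.0, 0.0, 1.0]], 'D': [-0.0816, 0.0, 0.0, 0.0, 0.0], 'R': [[0.0076, -0.9999, 0.0066], [-0.9874, -0.0085, -0.1579], [0.158, -0.0053, -0.9874]], 't': [-13.8648, 587.2167, 835.5115]} [448.  -4. 918.]
```

View pics/scene0.png

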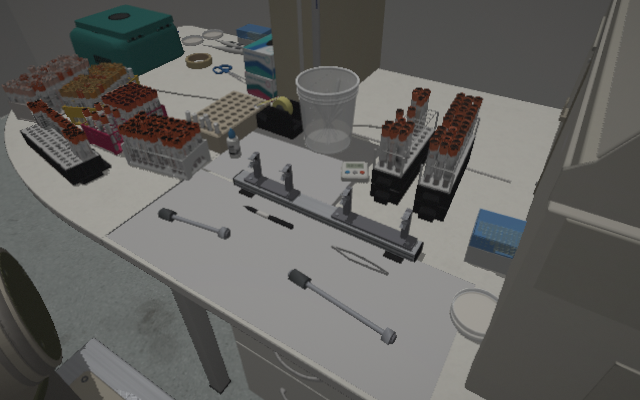

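View pics/top0.png

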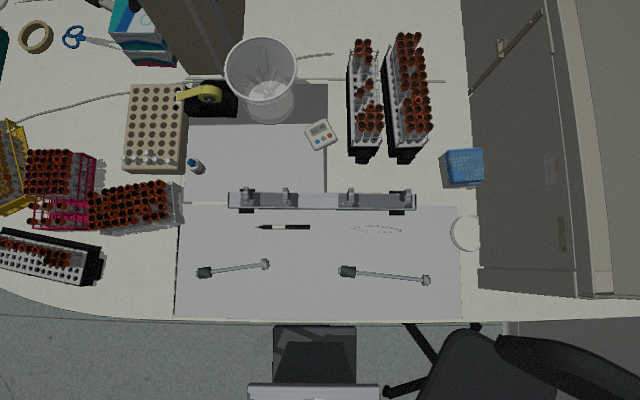

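The scene view shows the short probe at (160–230, 213–233), the long probe at (290–395, 275–338), and the clips on the rail. In the top view the short probe runs (203,272)→(266,264), the long (347,271)→(426,280). The narrow clips are at columns 247 and 287, the wide clips at 350 and 407, on the long probe's side.

```bash
cat > h.py <<'E'
from bench import r,eyes
import cv2,numpy as np
def ray(n,px):
    c=eyes.get_calibration(n);K,D,R,t=[np.array(c[k],float) for k in("mtx","D","R","t")]
    p=cv2.undistortPoints(np.array(px,float).reshape(-1,1,2),K,D).reshape(-1,2)
    d=np.c_[p,np.ones(len(p))]@R; return -R.T@t,d
def plane(n,px,z):
    o,d=ray(n,px); return o+d*((z-o[2])/d[:,2])[:,None]
def proj(n,X):
    c=eyes.get_calibration(n);K,D,R,t=[np.array(c[k],float) for k in("mtx","D","R","t")]
    return cv2.projectPoints(np.array(X,float).reshape(-1,1,3),cv2.Rodrigues(R)[0],t,K,D)[0].reshape(-1,2)
def tri(pa,pb):
    (o1,d1),(o2,d2)=ray("top",[pa]),ray("scene",[pb])
    A=np.c_[d1[0],-d2[0]];s=np.linalg.lstsq(A,o2-o1,rcond=None)[0]
    a,b=o1+s[0]*d1[0],o2+s[1]*d2[0];return (a+b)/2,np.linalg.norm(a-b)
E
python3 - <<'E'
from h import *
t=cv2.imread("pics/top0.png");s=cv2.imread("pics/scene0.png")
a=cv2.resize(t[180:292,190:440],None,fx=3.2,fy=3.2,interpolation=cv2.INTER_CUBIC)
cv2.imwrite("pics/topc.png",a)
b=cv2.resize(s[145:345,225:430],None,fx=3,fy=3,interpolation=cv2.INTER_CUBIC)
cv2.imwrite("pics/scenec.png",cv2.convertScaleAbs(b,alpha=1.3))
g=cv2.cvtColor(t,cv2.COLOR_BGR2GRAY).astype(int)
bg=cv2.medianBlur(g.astype(np.uint8),41).astype(int)
for nm,(r0,r1,c0,c1) in dict(short=(255,285,190,280),long=(258,292,330,440)).items():
    # background-difference mask: everything of the probe
    m=np.abs(g-bg)[r0:r1,c0:c1]>18
    m=m.astype(np.uint8);cnt,_=cv2.findContours(m,0,1);k=max(cnt,key=cv2.contourArea)
    k=k.reshape(-1,2)+[c0,r0];print(nm,cv2.minAreaRect(k.astype(np.float32)))
    d=np.argwhere(g[r0:r1,c0:c1]<80)[:,::-1]+[c0,r0]
    print(" hub px",d.mean(0),d.min(0),d.max(0),len(d),"->",plane("top",[d.mean(0)],12).round(1))
    print(" all bbox",k.min(0),k.max(0))
E
```

```text
short ((232.6300506591797, 268.09539794921875), (11.63237476348877, 74.81214904785156), 81.25383758544922)
 hub px [212.55491329 271.0867052 ] [197 259] [269 278] 173 -> [[419.8 249.1  12. ]]
 all bbox [196 258] [270 279]
long ((383.98095703125, 275.18035888671875), (93.17328643798828, 12.459763526916504), 6.044092178344727)
 hub px [360.12371134 272.54639175] [340 266] [430 284] 194 -> [[ 419.9 -111.7   12. ]]
 all bbox [338 265] [430 286]
```

View pics/topc.png

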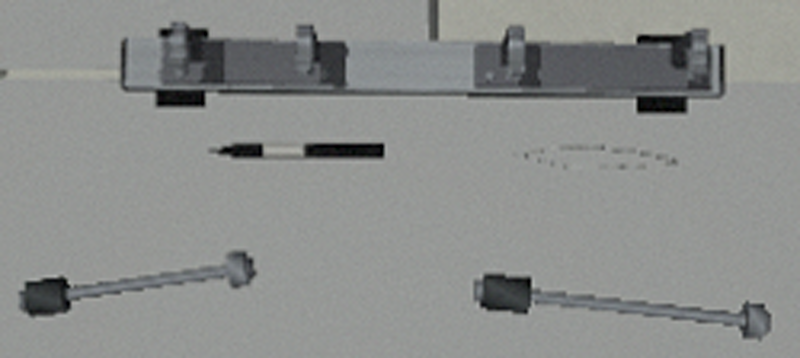

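View pics/scenec.png

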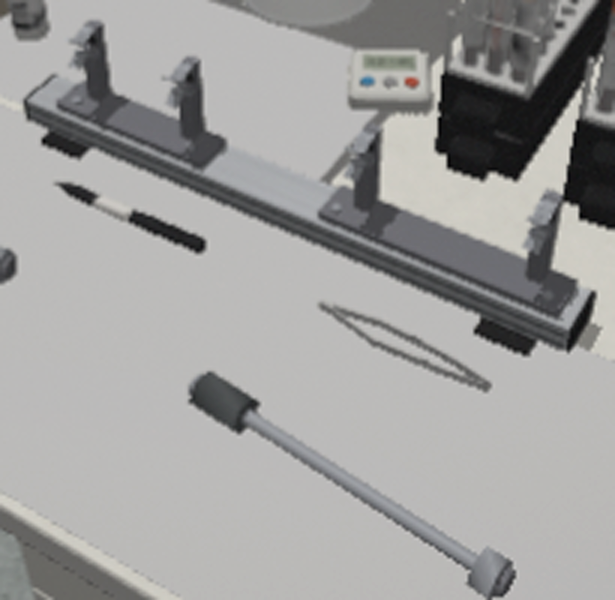

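The crops show the shaft ends clearly, in top-crop pixels: short (70,293)→(227,270), long (531,295)→(743,321). The rail's front top edge runs (122,90)→(722,95), and the clips sit at columns 179, 306, 515 and 699.

```bash
python3 - <<'E'
from h import *
f=lambda p:np.array(p)/3.2+[190,180]-0.34
g=lambda p:np.array(p)/3+[225,145]-.33
for n,p,L,b in(("short",[(70,293),(227,270)],126,16),("long",[(531,295),(743,321)],166,22)):
    P=plane("top",f(p),12);d=P[0]-P[1];l=np.linalg.norm(d);u=d/l;m=P.mean(0)
    print(n,P.round(1).tolist(),"len",l.round(1),L,"grip",(m+u*b).round(1),"yaw axis",np.degrees(np.arctan2(u[1],u[0])).round(2))
P=plane("scene",g([(252,420),(476,562)]),12);print("long from scene",P.round(1).tolist(),np.linalg.norm(P[0]-P[1]))
R=plane("top",f([(122,90),(722,95),(124,38),(722,45)]),30);print("rail",R.round(1).tolist(),np.linalg.norm(R[0]-R[1]),R.mean(0))
a=np.degrees(np.arctan2(*(R[0]-R[1])[[1,0]]));print("rail dir",a)
# clip tops at z=108: expect spacings 90 and 130
C=plane("top",f([(179,25),(306,28),(515,30),(699,32)]),108);print("clips",C.round(1).tolist())
for top in(88,):print([ (c,proj("top",[[x,y,92]]).round(1).tolist()) for c,x,y in[("",530,130)]])
s=cv2.imread("pics/scene0.png");t=cv2.imread("pics/top0.png")
A=cv2.resize(s[145:245,240:420],None,fx=4.4,fy=4.4,interpolation=cv2.INTER_CUBIC)[:,:792]
B=cv2.resize(t[183:215,225:420],None,fx=4.1,fy=4.1,interpolation=cv2.INTER_CUBIC)[:,:792]
cv2.imwrite("pics/clips.png",cv2.convertScaleAbs(np.vstack([A,np.pad(B,((0,0),(0,792-B.shape[1]),(0,0)))]),alpha=1.5))
E
```

```text
short [[419.4, 251.6, 12.0], [438.5, 131.4, 12.0]] len 121.7 126 grip [426.4 207.3  12. ] yaw axis 99.03
long [[421.5, -100.7, 12.0], [402.1, -263.4, 12.0]] len 163.9 166 grip [ 414.4 -160.2   12. ] yaw axis 83.18
long from scene [[423.5, -103.3, 12.0], [407.9, -262.3, 12.0]] 159.7331548035725
rail [[574.1, 213.7, 30.0], [574.1, -247.3, 30.0], [614.6, 214.0, 30.0], [613.2, -248.6, 30.0]] 460.9713672171314 [593.98998351 -17.05293695  30.        ]
rail dir 90.00254499238532
clips [[609.6, 156.2, 108.0], [608.2, 66.5, 108.0], [608.0, -80.5, 108.0], [607.9, -211.0, 108.0]]
[('', [[257.1, 223.5]])]
```

View pics/clips.png

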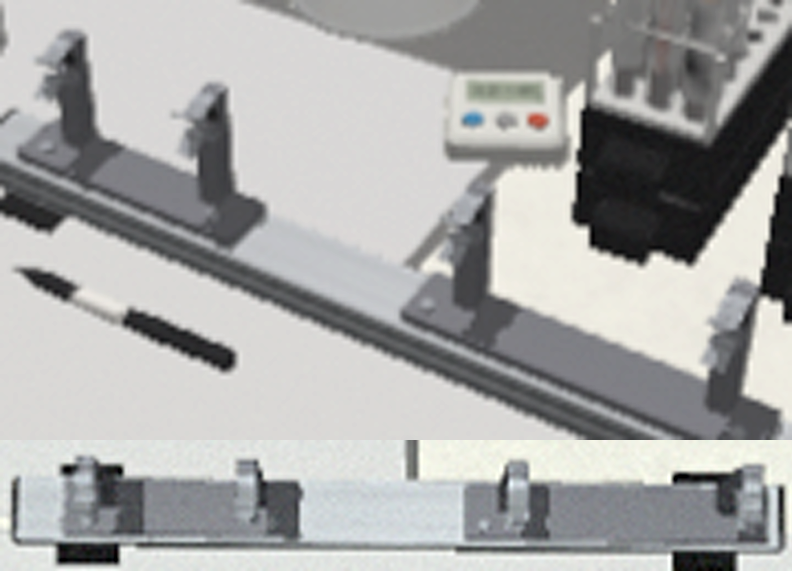

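```bash
cat > plan.py <<'E'
# plan.py x y z yaw n closure [roll/pitch kept to pointing down]: print round tool-frame rows to a TCP goal
import sys,json
from h import *
from scipy.spatial.transform import Rotation as T,Slerp
x,y,z,yaw,n,c=map(float,sys.argv[1:7]);n=int(n)
s=r.sense();R0=T.from_euler("xyz",s["tcp_rot"],degrees=True);R1=T.from_euler("xyz",[180,0,yaw],degrees=True)
p0=s["tool_pos"];d=(np.array([x,y,z])-p0)/n/1000;w=(R0.inv()*R1).as_rotvec()/n
print("at",p0.round(1),s["tcp_rot"].round(2),"F",s["ft_force"].round(1),"gap",round(s["finger_gap"],1),"t",round(s["time"],2))
print(json.dumps([[(R0*T.from_rotvec(w*i)).inv().apply(d).round(4).tolist(),w.round(4).tolist(),c] for i in range(n)]))
E
python3 plan.py 430 200 200 84 8 0; python3 - <<'E'
from h import *
for z in(80,84,88,104):print(z,plane("top",[(350.3,203.5)],z).round(1))
E
```

```text
at [163.8 576.7 230.3] [-1.7990e+02 -1.0000e-02  1.6414e+02] F [-0.6  1.1  0.4] gap 85.5 t 0.1
[[[-0.0449, -0.0362, 0.0038], [-0.0002, 0.0001, 0.1748], 0.0], [[-0.0505, -0.0278, 0.0038], [-0.0002, 0.0001, 0.1748], 0.0], [[-0.0546, -0.0186, 0.0038], [-0.0002, 0.0001, 0.1748], 0.0], [[-0.057, -0.0089, 0.0038], [-0.0002, 0.0001, 0.1748], 0.0], [[-0.0576, 0.0012, 0.0038], [-0.0002, 0.0001, 0.1748], 0.0], [[-0.0566, 0.0112, 0.0038], [-0.0002, 0.0001, 0.1748], 0.0], [[-0.0538, 0.0209, 0.0038], [-0.0002, 0.0001, 0.1748], 0.0], [[-0.0493, 0.0299, 0.0038], [-0.0002, 0.0001, 0.1748], 0.0]]
80 [[579.4 -82.2  80. ]]
84 [[578.8 -81.9  84. ]]
88 [[578.2 -81.5  88. ]]
104 [[575.7 -80.  104. ]]
```

play_rows:
  deltas:
    - [[-0.045,-0.036,0.004],[0,0,0.175],0]
    - [[-0.0505,-0.028,0.004],[0,0,0.175],0]
    - [[-0.0545,-0.0185,0.004],[0,0,0.175],0]
    - [[-0.057,-0.009,0.004],[0,0,0.175],0]
    - [[-0.0575,0.001,0.004],[0,0,0.175],0]
    - [[-0.0565,0.011,0.004],[0,0,0.175],0]
    - [[-0.054,0.021,0.004],[0,0,0.175],0]
    - [[-0.049,0.03,0.004],[0,0,0.175],0]

```text
time: 1.1
tool_pos: [426.8, 186.0, 194.5]
tcp_rot: [-179.9, 0.3, 81.8]
ft_force: [0.8, 1.7, 0.9]
finger_gap: 85.1
```

```bash
python3 plan.py 414.4 -160 100 83.2 8 0
```

```text
at [426.8 186.  194.5] [-179.88    0.26   81.83] F [0.8 1.7 0.9] gap 85.1 t 1.1
[[[-0.043, 0.0046, 0.012], [-0.0003, 0.0006, -0.003], 0.0], [[-0.043, 0.0045, 0.012], [-0.0003, 0.0006, -0.003], 0.0], [[-0.043, 0.0044, 0.012], [-0.0003, 0.0006, -0.003], 0.0], [[-0.043, 0.0042, 0.0119], [-0.0003, 0.0006, -0.003], 0.0], [[-0.0431, 0.0041, 0.0119], [-0.0003, 0.0006, -0.003], 0.0], [[-0.0431, 0.004, 0.0119], [-0.0003, 0.0006, -0.003], 0.0], [[-0.0431, 0.0038, 0.0119], [-0.0003, 0.0006, -0.003], 0.0], [[-0.0431, 0.0037, 0.0118], [-0.0003, 0.0006, -0.003], 0.0]]
```

play_rows:
  deltas:
    - [[-0.043,0.0045,0.012],[0,0.0006,-0.003],0]
    - [[-0.043,0.0045,0.012],[0,0.0006,-0.003],0]
    - [[-0.043,0.0045,0.012],[0,0.0006,-0.003],0]
    - [[-0.043,0.004,0.012],[0,0.0006,-0.003],0]
    - [[-0.043,0.004,0.012],[0,0.0006,-0.003],0]
    - [[-0.043,0.004,0.012],[0,0.0006,-0.003],0]
    - [[-0.043,0.004,0.012],[0,0.0006,-0.003],0]
    - [[0,0,0],[0,0,0],0]

```text
time: 2.1
tool_pos: [412.3, -129.3, 106.5]
tcp_rot: [-179.8, 0.0, 82.5]
ft_force: [-0.4, 0.2, -0.1]
finger_gap: 85.6
```

```bash
python3 plan.py 414.4 -160 50 83.2 3 0
```

```text
at [ 412.3 -129.3  106.5] [-1.7976e+02  1.0000e-02  8.2540e+01] F [-0.4  0.2 -0.1] gap 85.6 t 2.1
[[[-0.01, 0.0021, 0.0188], [-0.0014, 0.0, -0.0038], 0.0], [[-0.0101, 0.002, 0.0188], [-0.0014, 0.0, -0.0038], 0.0], [[-0.0101, 0.002, 0.0188], [-0.0014, 0.0, -0.0038], 0.0]]
```

play_rows:
  deltas:
    - [[-0.01,0.002,0.019],[-0.0014,0,-0.004],0]
    - [[-0.01,0.002,0.019],[-0.0014,0,-0.004],0]
    - [[-0.01,0.002,0.019],[-0.0014,0,-0.004],0]
    - [[0,0,0],[0,0,0],0.3]

```text
time: 2.6
tool_pos: [414.5, -158.4, 48.2]
tcp_rot: [-180.0, -0.1, 83.2]
ft_force: [-0.8, 1.1, 0.6]
finger_gap: 70.1
```

```bash
python3 plan.py 414.4 -160 4 83.2 3 0.3
python3 - <<'E'
from h import *
im=eyes.snapshot("scene");cv2.imwrite("pics/s1.png",cv2.resize(im[200:380,240:460,::-1],None,fx=3.3,fy=3.3,interpolation=cv2.INTER_CUBIC))
E
```

```text
at [ 414.5 -158.4   48.2] [-1.800e+02 -1.000e-01  8.322e+01] F [-0.8  1.1  0.6] gap 70.1 t 2.6
[[[-0.0006, 0.0, 0.0147], [-0.0, -0.0006, 0.0001], 0.3], [[-0.0006, 0.0, 0.0147], [-0.0, -0.0006, 0.0001], 0.3], [[-0.0006, 0.0, 0.0147], [-0.0, -0.0006, 0.0001], 0.3]]
```

View pics/s1.png

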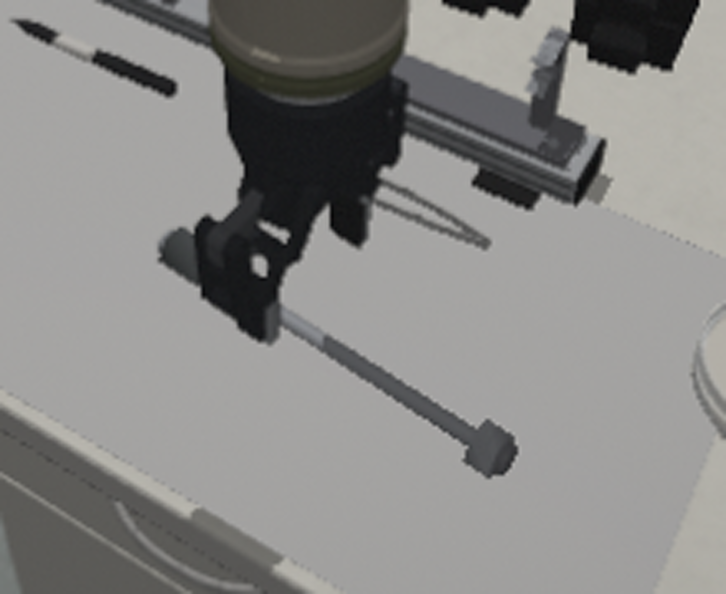

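The view shows the open jaws straddling the shaft just right of the hub (hub at about (175,250) in the crop). Descending to grip.

play_rows:
  deltas:
    - [[-0.0005,0,0.015],[0,0,0],0.3]
    - [[-0.0005,0,0.015],[0,0,0],0.3]
    - [[-0.0005,0,0.014],[0,0,0],0.3]
    - [[0,0,0],[0,0,0],0.6]
    - [[0,0,0],[0,0,0],1]
    - [[0,0,0],[0,0,0],1]
    - [[0,0,0],[0,0,0],1]
  force: 60

```text
time: 3.52
tool_pos: [416.4, -159.0, 4.1]
tcp_rot: [179.8, -0.0, 83.3]
ft_force: [0.2, 1.0, -2.3]
finger_gap: 7.5
```

play_rows:
  deltas:
    - [[0,0,0],[0,0,0],1]
    - [[0,0,0],[0,0,0],1]
    - [[0,0,0],[0,0,0],1]

```text
time: 3.9
tool_pos: [416.4, -159.0, 4.2]
tcp_rot: [179.8, -0.0, 83.3]
ft_force: [-0.0, 1.4, -2.4]
finger_gap: 7.3
```

play_rows:
  deltas:
    - [[0,0,-0.008],[0,0,0],1]
    - [[0,0,-0.012],[0,0,0],1]
    - [[0,0,-0.015],[0,0,0],1]
    - [[0,0,-0.015],[0,0,0],1]
    - [[0,0,-0.015],[0,0,0],1]
    - [[0,0,-0.015],[0,0,0],1]
    - [[0,0,0],[0,0,0],1]

```text
time: 4.78
tool_pos: [417.3, -159.6, 92.0]
tcp_rot: [179.6, 0.0, 83.3]
ft_force: [-0.5, 0.3, -1.4]
finger_gap: 7.4
```

```bash
python3 - <<'E'
from h import *
print({k:np.round(v,2) for k,v in r.sense().items() if k in("ft_force","wrist_torque","tool_pos")})
im=eyes.snapshot("scene");cv2.imwrite("pics/s2.png",cv2.resize(im[170:370,250:470,::-1],None,fx=3,fy=3,interpolation=cv2.INTER_CUBIC))
E
```

```text
{'tool_pos': array([ 417.28, -159.6 ,   92.02]), 'ft_force': array([-0.52,  0.26, -1.39]), 'wrist_torque': array([-0.01, -0.02, -0.  ])}
```

View pics/s2.png

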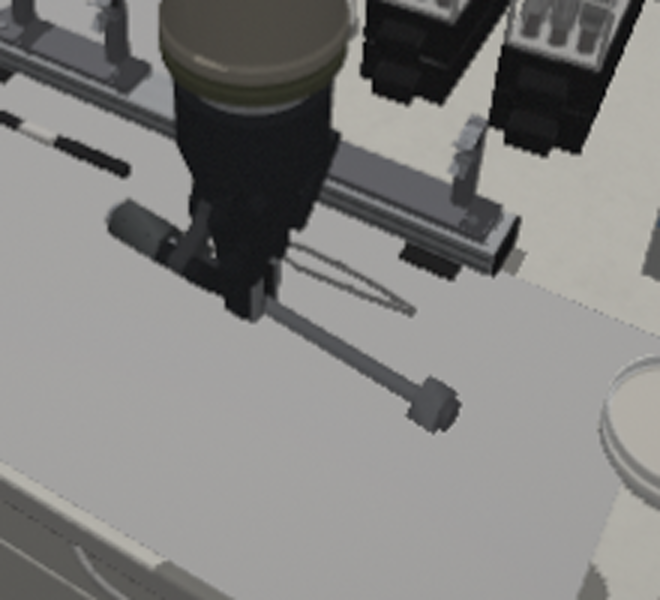

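The probe is held, with the collar centred at (432,405) and the hub at about (140,232) in the crop. I'll check tilt by intersecting these rays with the vertical plane through the shaft.

```bash
cat > lvl.py <<'E'
from h import *
def ends(px,n="scene"):
    s=r.sense();y=np.radians(s["tcp_rot"][2]);u=np.array([np.cos(y),np.sin(y),0]);nn=np.array([-u[1],u[0],0]);p=s["tool_pos"]
    o,d=ray(n,px);k=((p-o)@nn)/(d@nn);X=o+d*k[:,None]
    for q in X:print("at",q.round(1),"along from TCP",round(float((q-p)@u),1))
    a=X[0]-X[-1];print("tilt deg",np.degrees(np.arctan2(a[2],a@u)).round(2),"span",np.linalg.norm(a).round(1))
E
python3 - <<'E'
from lvl import *
ends(np.array([(124,212),(142,230),(418,396),(434,404)])/3+[250,170]-.33)
im=eyes.snapshot("top");cv2.imwrite("pics/t2.png",cv2.resize(im[180:300,310:450,::-1],None,fx=4,fy=4,interpolation=cv2.INTER_CUBIC))
E
```

```text
at [427.5 -67.8 109.1] along from TCP 92.1
at [425.9 -81.2 102.7] along from TCP 78.7
at [ 404.3 -264.9  104.6] along from TCP -106.3
at [ 403.3 -273.9  106. ] along from TCP -115.4
tilt deg 0.86 span 207.5
```

View pics/t2.png

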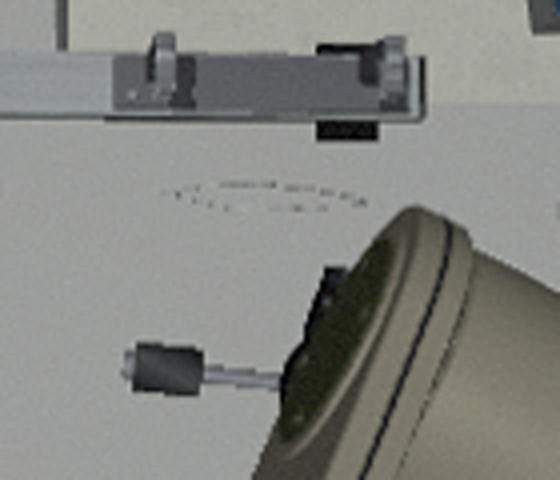

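The top view shows the hub/shaft junction at crop (203,366). The forearm hides the rest.

```bash
python3 - <<'E'
from h import *
P=plane("top",np.array([(203,366)])/4+[310,180]-.37,100)[0];s=r.sense();y=np.radians(s["tcp_rot"][2])
print(P.round(1),"along",(P-s["tool_pos"])@[np.cos(y),np.sin(y),0],"across",(P-s["tool_pos"])@[-np.sin(y),np.cos(y),0])
E
python3 plan.py 540 -124.5 85 90 5 1
```

```text
[ 425.7 -101.9  100. ] along 57.88338669779193 across -2.8096653046480187
at [ 416.2 -159.1   90.3] [ 1.7975e+02 -3.0000e-02  8.3300e+01] F [ 0.1 -0.1 -2.4] gap 7.4 t 4.88
[[[0.0098, 0.0238, 0.0012], [0.0009, -0.0, -0.0234], 1.0], [[0.0092, 0.024, 0.0011], [0.0009, -0.0, -0.0234], 1.0], [[0.0086, 0.0242, 0.0011], [0.0009, -0.0, -0.0234], 1.0], [[0.0081, 0.0244, 0.0011], [0.0009, -0.0, -0.0234], 1.0], [[0.0075, 0.0246, 0.0011], [0.0009, -0.0, -0.0234], 1.0]]
```

play_rows:
  deltas:
    - [[0.01,0.024,0.001],[0.001,0,-0.0235],1]
    - [[0.009,0.024,0.001],[0.001,0,-0.0235],1]
    - [[0.0085,0.024,0.001],[0.001,0,-0.0235],1]
    - [[0.008,0.0245,0.001],[0.001,0,-0.0235],1]
    - [[0.0075,0.0245,0.001],[0.001,0,-0.0235],1]
    - [[0,0,0],[0,0,0],1]

```text
time: 5.62
tool_pos: [539.1, -122.0, 77.9]
tcp_rot: [-179.4, -0.2, 90.2]
ft_force: [-0.6, -1.1, -2.0]
finger_gap: 7.5
```

```bash
python3 plan.py 555 -122.5 84.2 90 3 1
```

```text
at [ 539.1 -122.    77.9] [-179.36   -0.23   90.19] F [-0.6 -1.1 -2. ] gap 7.5 t 5.62
[[[-0.0002, 0.0053, -0.0022], [-0.0037, -0.0013, 0.0011], 1.0], [[-0.0002, 0.0053, -0.0021], [-0.0037, -0.0013, 0.0011], 1.0], [[-0.0002, 0.0053, -0.0021], [-0.0037, -0.0013, 0.0011], 1.0]]
```

play_rows:
  deltas:
    - [[0,0.003,-0.003],[-0.0037,-0.0013,0.001],1]
    - [[0,0.003,-0.003],[-0.0037,-0.0013,0.001],1]
    - [[0,0.003,-0.003],[-0.0037,-0.001,0.001],1]
    - [[0,0,0],[0,0,0],1]

```text
time: 6.12
tool_pos: [546.2, -122.4, 86.0]
tcp_rot: [-179.9, -0.0, 89.9]
ft_force: [-0.1, 0.2, -2.4]
finger_gap: 7.7
```

```bash
python3 plan.py 560 -122.5 84.2 90 2 1
python3 - <<'E'
from h import *
im=eyes.snapshot("scene");cv2.imwrite("pics/s3.png",cv2.resize(im[130:280,290:450,::-1],None,fx=4,fy=4,interpolation=cv2.INTER_CUBIC))
E
```

```text
at [ 546.2 -122.4   86. ] [-1.7985e+02 -4.0000e-02  8.9910e+01] F [-0.1  0.2 -2.4] gap 7.7 t 6.12
[[[-0.0, 0.0069, 0.0009], [-0.0013, -0.0003, -0.0008], 1.0], [[-0.0, 0.0069, 0.0009], [-0.0013, -0.0003, -0.0008], 1.0]]
```

View pics/s3.png

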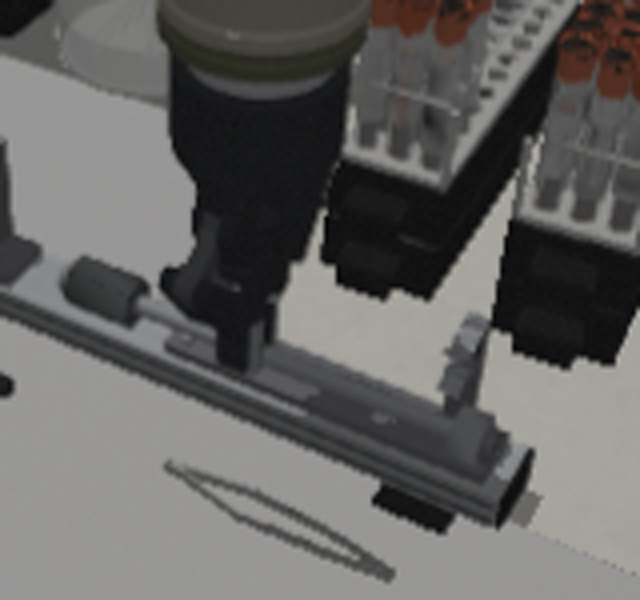

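The hub is centred at about (105,290), the collar at (475,438), and the shaft lies low in front of the block. The right clip's mouth is at about (458,362). Checking the tilt.

```bash
python3 - <<'E'
from lvl import *
ends(np.array([(78,278),(105,290),(138,302),(473,437)])/4+[290,130]-.37)
yc=-122.4
for y in(-122.4+59+18,-122.4-107-7,-211):print(y,((proj("scene",[[546.5,y,94]])-[290,130]+.37)*4).round())
print("mouth",((proj("scene",[[582,-211,92],[582,-211,84],[582,-211,100]])-[290,130]+.37)*4).round().tolist())
im=cv2.imread("pics/s3.png");cv2.imwrite("pics/s3b.png",cv2.convertScaleAbs(im[220:520],alpha=2,beta=-20))
E
```

```text
at [546.1 -28.2  97.2] along from TCP 94.2
at [546.1 -44.1  96.5] along from TCP 78.2
at [546.1 -63.3  97.5] along from TCP 59.1
at [ 545.8 -237.6   98.1] along from TCP -115.2
tilt deg -0.23 span 209.4
-45.400000000000006 [[108. 294.]]
-236.4 [[470. 441.]]
-211 [[417. 420.]]
mouth [[448.0, 375.0], [446.0, 387.0], [450.0, 363.0]]
```

View pics/s3b.png

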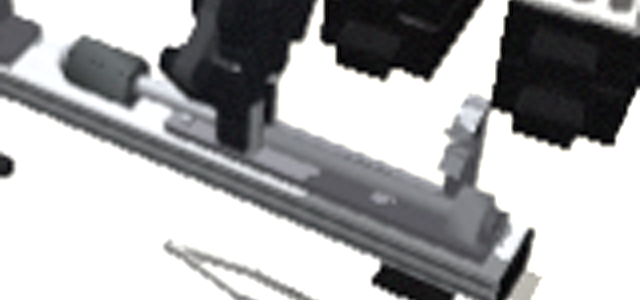

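play_rows:
  deltas:
    - [[0,0.008,0.001],[-0.001,0,-0.001],1]
    - [[0,0.008,0.001],[-0.001,0,0],1]
    - [[0,0.007,0],[0,0,0],1]
    - [[0,0,0],[0,0,0],1]

```text
time: 6.68
tool_pos: [570.8, -122.5, 83.6]
tcp_rot: [-180.0, -0.0, 90.0]
ft_force: [-0.1, 0.5, -2.1]
finger_gap: 7.2
```

```bash
python3 plan.py 575 -122.3 84.2 90 2 1
```

```text
at [ 570.8 -122.5   83.6] [-1.7997e+02 -4.0000e-02  8.9960e+01] F [-0.1  0.5 -2.1] gap 7.2 t 6.67
[[[0.0001, 0.0021, -0.0003], [-0.0003, -0.0004, -0.0003], 1.0], [[0.0001, 0.0021, -0.0003], [-0.0003, -0.0004, -0.0003], 1.0]]
```

play_rows:
  deltas:
    - [[0,0.004,-0.0005],[0,0,0],1]
    - [[0,0.004,0],[0,0,0],1]
    - [[0,0.002,0],[0,0,0],1]
    - [[0,0,0],[0,0,0],1]

```text
time: 7.18
tool_pos: [581.3, -122.4, 83.9]
tcp_rot: [-179.9, -0.0, 90.0]
ft_force: [-0.3, -0.3, -1.7]
finger_gap: 7.3
```

play_rows:
  deltas:
    - [[0,0.003,0],[0,0,0],1]
    - [[0,0.002,0],[0,0,0],1]

```text
time: 7.42
tool_pos: [585.0, -122.4, 83.7]
tcp_rot: [-179.8, -0.1, 90.0]
ft_force: [-11.0, -0.2, 5.7]
finger_gap: 7.2
```

play_rows:
  deltas:
    - [[0,0,-0.002],[0,0,0],1]
    - [[0,0,-0.001],[0,0,0],1]

```text
time: 7.68
tool_pos: [583.6, -122.1, 85.4]
tcp_rot: [-179.6, -0.1, 90.0]
ft_force: [-2.5, 0.4, -6.6]
finger_gap: 7.2
```

play_rows:
  deltas:
    - [[0,0.002,0.001],[-0.002,0,0],1]
    - [[0,0.003,0],[-0.002,0,0],1]
    - [[0,0.003,0],[0,0,0],1]

```text
time: 8.05
tool_pos: [587.7, -121.9, 82.9]
tcp_rot: [-179.3, -0.2, 89.9]
ft_force: [-8.1, 0.6, 1.5]
finger_gap: 7.4
```

play_rows:
  deltas:
    - [[0,0.003,0],[0,0,0],1]
    - [[0,0.003,0],[0,0,0],1]

```text
time: 8.3
tool_pos: [595.6, -122.3, 84.1]
tcp_rot: [-179.5, -0.1, 89.9]
ft_force: [3.5, -0.7, -1.3]
finger_gap: 7.1
```

play_rows:
  deltas:
    - [[0,0.003,0],[0,0,0],1]
    - [[0,0.002,0],[0,0,0],1]

```text
time: 8.55
tool_pos: [597.5, -122.3, 84.0]
tcp_rot: [-179.0, -0.2, 89.9]
ft_force: [-15.5, 0.8, 8.7]
finger_gap: 7.5
```

play_rows:
  deltas:
    - [[0,0.002,0],[0,0,0],1]
    - [[0,0,0],[0,0,0],1]

```text
time: 8.8
tool_pos: [597.0, -122.3, 83.7]
tcp_rot: [-178.6, -0.2, 89.9]
ft_force: [-0.0, -0.0, -2.3]
finger_gap: 7.4
```

play_rows:
  deltas:
    - [[0,0,0],[0,0,0],0.5]
    - [[0,0,0],[0,0,0],0.5]
    - [[0,0,0],[0,0,0],0.5]
    - [[0,0,-0.01],[0,0,0],0.5]
    - [[0,0,-0.03],[0,0,0],0.5]
    - [[0,0,-0.04],[0,0,0],0.5]
    - [[0,0,-0.04],[0,0,0],0.3]
    - [[0,0,0],[0,0,0],0.3]

```text
time: 9.8
tool_pos: [601.9, -122.8, 211.9]
tcp_rot: [-179.0, -0.1, 89.9]
ft_force: [0.4, -1.0, -0.0]
finger_gap: 59.8
```

```bash
python3 plan.py 426.4 207 120 99 8 0.3
```

```text
at [ 601.9 -122.8  211.9] [-1.7901e+02 -1.0000e-01  8.9910e+01] F [ 0.4 -1.  -0. ] gap 59.8 t 9.8
[[[0.0412, -0.0218, 0.0119], [-0.0021, -0.0004, -0.0198], 0.3], [[0.0416, -0.021, 0.0119], [-0.0021, -0.0004, -0.0198], 0.3], [[0.042, -0.0202, 0.0118], [-0.0021, -0.0004, -0.0198], 0.3], [[0.0424, -0.0194, 0.0118], [-0.0021, -0.0004, -0.0198], 0.3], [[0.0428, -0.0186, 0.0117], [-0.0021, -0.0004, -0.0198], 0.3], [[0.0432, -0.0177, 0.0116], [-0.0021, -0.0004, -0.0198], 0.3], [[0.0435, -0.0169, 0.0116], [-0.0021, -0.0004, -0.0198], 0.3], [[0.0438, -0.0161, 0.0115], [-0.0021, -0.0004, -0.0198], 0.3]]
```

play_rows:
  deltas:
    - [[0.041,-0.022,0.006],[-0.002,0,-0.02],0.3]
    - [[0.0415,-0.021,0.008],[-0.002,0,-0.02],0.3]
    - [[0.042,-0.02,0.01],[-0.002,0,-0.02],0.3]
    - [[0.0425,-0.0195,0.012],[-0.002,0,-0.02],0.3]
    - [[0.043,-0.0185,0.013],[-0.002,0,-0.02],0.3]
    - [[0.043,-0.018,0.013],[-0.002,0,-0.02],0.3]
    - [[0.0435,-0.017,0.013],[-0.002,0,-0.02],0.3]
    - [[0.0435,-0.016,0.01],[-0.002,0,-0.02],0.3]

```text
time: 10.8
tool_pos: [421.0, 212.6, 125.5]
tcp_rot: [179.9, -0.1, 99.0]
ft_force: [0.0, 1.0, 0.1]
finger_gap: 59.1
```

```bash
python3 - <<'E'
from h import *
im=eyes.snapshot("scene");im2=eyes.snapshot("top")
A=cv2.resize(im[170:270,290:440,::-1],None,fx=4,fy=4,interpolation=cv2.INTER_CUBIC)
B=cv2.resize(im2[180:225,290:440,::-1],None,fx=4,fy=4,interpolation=cv2.INTER_CUBIC)
cv2.imwrite("pics/s4.png",cv2.convertScaleAbs(np.vstack([A,B]),alpha=1.5))
E
python3 plan.py 426.4 207 50 99 3 0.3
```

```text
at [418.9 214.3 124.5] [-179.93   -0.18   99.26] F [ 0.8 -0.6  0.1] gap 59.9 t 10.9
[[[-0.0029, 0.0021, 0.0248], [-0.0004, -0.0011, 0.0015], 0.3], [[-0.0028, 0.0021, 0.0248], [-0.0004, -0.0011, 0.0015], 0.3], [[-0.0028, 0.0021, 0.0248], [-0.0004, -0.0011, 0.0015], 0.3]]
```

View pics/s4.png

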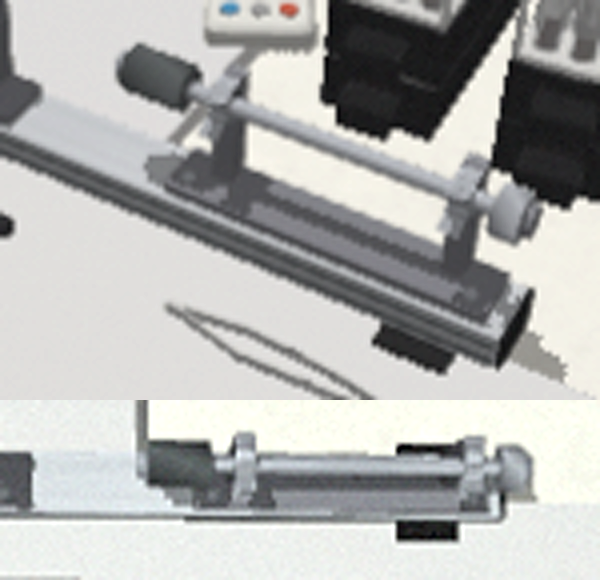

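Both wide clips hold the shaft: hub junction at 215 px, left clip at 245, right clip at 474, collar junction at 499, so it is centred to within about 1.5 mm. Next, the short probe.

play_rows:
  deltas:
    - [[-0.003,0.002,0.025],[0,-0.001,0],0.3]
    - [[-0.003,0.002,0.025],[0,-0.001,0],0.3]
    - [[-0.003,0.002,0.02],[0,-0.001,0],0.3]
    - [[0,0,0],[0,0,0],0.3]

```text
time: 11.4
tool_pos: [426.4, 205.8, 52.7]
tcp_rot: [-180.0, 0.0, 99.4]
ft_force: [-0.7, 0.1, 0.2]
finger_gap: 59.9
```

```bash
python3 plan.py 426.4 207 5 99 3 0.3
```

```text
at [426.4 205.8  52.7] [-1.7996e+02  3.0000e-02  9.9390e+01] F [-0.7  0.1  0.2] gap 59.9 t 11.4
[[[0.0004, 0.0001, 0.0159], [-0.0002, 0.0002, 0.0023], 0.3], [[0.0004, 0.0001, 0.0159], [-0.0002, 0.0002, 0.0023], 0.3], [[0.0004, 0.0001, 0.0159], [-0.0002, 0.0002, 0.0023], 0.3]]
```

play_rows:
  deltas:
    - [[0.0004,0,0.015],[0,0,0.002],0.3]
    - [[0.0004,0,0.015],[0,0,0.002],0.3]
    - [[0.0004,0,0.014],[0,0,0.002],0.3]
    - [[0,0,0],[0,0,0],0.3]

```text
time: 11.9
tool_pos: [427.3, 207.1, 7.3]
tcp_rot: [179.9, 0.0, 99.0]
ft_force: [-0.2, -0.9, 0.3]
finger_gap: 59.7
```

play_rows:
  deltas:
    - [[0,0,0.003],[0,0,0],0.6]
    - [[0,0,0],[0,0,0],1]
    - [[0,0,0],[0,0,0],1]
    - [[0,0,0],[0,0,0],1]
    - [[0,0,0],[0,0,0],1]
    - [[0,0,0],[0,0,0],1]
    - [[0,0,0],[0,0,0],1]
  force: 60

```text
time: 12.78
tool_pos: [428.0, 207.4, 5.2]
tcp_rot: [179.8, -0.0, 99.0]
ft_force: [-0.3, 0.2, -1.4]
finger_gap: 7.5
```

play_rows:
  deltas:
    - [[0,0,-0.008],[0,0,0],1]
    - [[0,0,-0.012],[0,0,0],1]
    - [[0,0,-0.015],[0,0,0],1]
    - [[0,0,-0.015],[0,0,0],1]
    - [[0,0,-0.015],[0,0,0],1]
    - [[0,0,-0.015],[0,0,0],1]
    - [[0,0,0],[0,0,0],1]

```text
time: 13.65
tool_pos: [428.9, 207.8, 92.9]
tcp_rot: [179.6, -0.0, 99.0]
ft_force: [0.3, 1.0, -2.0]
finger_gap: 7.6
```

```bash
python3 plan.py 540 127 84 90 5 1
```

```text
at [428.9 207.8  92.9] [ 1.7965e+02 -4.0000e-02  9.9000e+01] F [ 0.3  1.  -2. ] gap 7.6 t 13.65
[[[-0.0194, 0.0194, 0.0019], [0.0012, -0.0002, 0.0314], 1.0], [[-0.0188, 0.02, 0.0019], [0.0012, -0.0002, 0.0314], 1.0], [[-0.0182, 0.0206, 0.0018], [0.0012, -0.0002, 0.0314], 1.0], [[-0.0175, 0.0212, 0.0018], [0.0012, -0.0002, 0.0314], 1.0], [[-0.0169, 0.0217, 0.0018], [0.0012, -0.0002, 0.0314], 1.0]]
```

play_rows:
  deltas:
    - [[-0.0195,0.0195,0.001],[0.001,0,0.0315],1]
    - [[-0.019,0.02,0.001],[0.001,0,0.0315],1]
    - [[-0.018,0.0205,0],[0.001,0,0.0315],1]
    - [[-0.0175,0.021,0],[0.001,0,0.0315],1]
    - [[-0.017,0.022,0],[0.001,0,0.0315],1]
    - [[0,0,0],[0,0,0],1]

```text
time: 14.4
tool_pos: [540.9, 124.1, 87.6]
tcp_rot: [-179.8, -0.0, 89.8]
ft_force: [-0.2, -0.0, -1.7]
finger_gap: 7.6
```

```bash
python3 plan.py 545 127 85 90 3 1
```

```text
at [540.9 124.1  87.6] [-1.7977e+02 -4.0000e-02  8.9760e+01] F [-0.2 -0.  -1.7] gap 7.6 t 14.4
[[[0.001, 0.0014, 0.0009], [-0.0013, -0.0002, -0.0014], 1.0], [[0.001, 0.0014, 0.0009], [-0.0013, -0.0002, -0.0014], 1.0], [[0.001, 0.0014, 0.0009], [-0.0013, -0.0002, -0.0014], 1.0]]
```

play_rows:
  deltas:
    - [[0.001,0.001,0.0005],[-0.001,0,-0.001],1]
    - [[0.001,0.001,0.0005],[-0.001,0,-0.001],1]
    - [[0.001,0,0.0005],[-0.001,0,-0.001],1]
    - [[0,0,0],[0,0,0],1]

```text
time: 14.9
tool_pos: [540.5, 128.7, 84.6]
tcp_rot: [-179.8, -0.0, 90.1]
ft_force: [-0.3, -0.4, -2.4]
finger_gap: 7.3
```

```bash
python3 - <<'E'
from h import *
im=eyes.snapshot("scene");im2=eyes.snapshot("top");s=r.sense();print(s["tool_pos"],s["tcp_rot"])
A=cv2.resize(im[140:235,220:360,::-1],None,fx=4,fy=4,interpolation=cv2.INTER_CUBIC)
B=cv2.resize(im2[180:232,220:360,::-1],None,fx=4,fy=4,interpolation=cv2.INTER_CUBIC)
cv2.imwrite("pics/s5.png",cv2.convertScaleAbs(np.vstack([A,B]),alpha=1.5))
E
```

```text
[540.63464211 128.55100322  84.71512049] [-1.79780957e+02 -4.89560720e-02  9.00704845e+01]
```

View pics/s5.png

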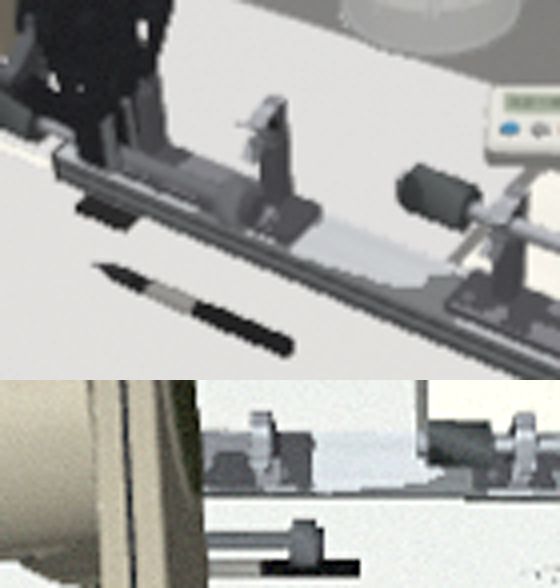

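The top view has the collar spanning columns 289–322 at about row 542 and the right narrow clip at column 263. In the scene view the collar is centred at (237,200), and the hub/shaft junction at about (40,125).

```bash
python3 - <<'E'
from lvl import *
P=plane("top",np.array([(289,162),(322,162)])/4+[220,180]-.37,92);print(P.round(1).tolist(),P[:,1]-r.sense()["tool_pos"][1])
ends(np.array([(40,125),(228,195),(240,202)])/4+[220,140]-.37)
E
```

```text
[[538.3, 51.4, 92.0], [538.5, 32.7, 92.0]] [-77.14872592 -95.82183871]
at [540.6 177.2  91.5] along from TCP 48.7
at [540.7  48.4  96.3] along from TCP -80.2
at [540.7  40.9  94.8] along from TCP -87.7
tilt deg -1.38 span 136.4
```

play_rows:
  deltas:
    - [[-0.0005,0.009,0],[-0.001,0,0],1]
    - [[-0.0005,0.009,0],[-0.001,0,0],1]
    - [[-0.0005,0.008,0],[-0.001,0,0],1]
    - [[0,0,0],[0,0,0],1]

```text
time: 15.5
tool_pos: [569.2, 126.9, 85.0]
tcp_rot: [180.0, -0.1, 90.1]
ft_force: [-0.1, 0.1, -1.9]
finger_gap: 7.1
```

```bash
python3 plan.py 580 127 85 90 3 1
```

```text
at [569.2 126.9  85. ] [ 1.7997e+02 -5.0000e-02  9.0060e+01] F [-0.1  0.1 -1.9] gap 7.1 t 15.5
[[[0.0, 0.0036, 0.0], [0.0002, -0.0003, 0.0004], 1.0], [[0.0, 0.0036, 0.0], [0.0002, -0.0003, 0.0004], 1.0], [[0.0, 0.0036, 0.0], [0.0002, -0.0003, 0.0004], 1.0]]
```

play_rows:
  deltas:
    - [[0,0.004,0],[0,0,0],1]
    - [[0,0.004,0],[0,0,0],1]
    - [[0,0.004,0],[0,0,0],1]
    - [[0,0.002,0],[0,0,0],1]

```text
time: 16.0
tool_pos: [583.8, 126.9, 84.8]
tcp_rot: [-180.0, -0.1, 90.1]
ft_force: [-0.6, -0.4, -2.6]
finger_gap: 7.4
```

play_rows:
  deltas:
    - [[0,0.003,0],[0,0,0],1]
    - [[0,0.003,0],[0,0,0],1]

```text
time: 16.25
tool_pos: [587.1, 127.0, 84.2]
tcp_rot: [-179.6, -0.0, 90.1]
ft_force: [-9.9, -1.8, 2.3]
finger_gap: 7.2
```

play_rows:
  deltas:
    - [[0,0.003,0],[-0.001,0,0],1]
    - [[0,0.003,0],[-0.001,0,0],1]

```text
time: 16.5
tool_pos: [591.3, 127.2, 83.7]
tcp_rot: [-179.4, -0.0, 90.1]
ft_force: [0.6, 0.5, 1.5]
finger_gap: 7.3
```

play_rows:
  deltas:
    - [[0,0.003,0],[-0.001,0,0],1]
    - [[0,0.003,0],[-0.001,0,0],1]

```text
time: 16.75
tool_pos: [598.4, 127.3, 84.7]
tcp_rot: [-179.7, -0.0, 90.1]
ft_force: [-13.5, 0.1, 6.5]
finger_gap: 7.1
```

play_rows:
  deltas:
    - [[0,0.002,0],[0,0,0],1]
    - [[0,0,0],[0,0,0],1]

```text
time: 17.0
tool_pos: [598.1, 127.3, 84.4]
tcp_rot: [-179.3, -0.0, 90.1]
ft_force: [0.4, -0.3, 1.0]
finger_gap: 7.6
```

play_rows:
  deltas:
    - [[0,0,0],[0,0,0],0.5]
    - [[0,0,0],[0,0,0],0.5]
    - [[0,0,0],[0,0,0],0.5]
    - [[0,0,-0.01],[0,0,0],0.5]
    - [[0,0,-0.03],[0,0,0],0.5]
    - [[0,0,-0.04],[0,0,0],0.5]
    - [[0,0,-0.04],[0,0,0],0.3]
    - [[0,0,0],[0,0,0],0.3]

```text
time: 18.0
tool_pos: [600.3, 127.2, 210.8]
tcp_rot: [-179.5, -0.0, 90.1]
ft_force: [0.2, 0.5, 0.8]
finger_gap: 59.7
```

play_rows:
  deltas:
    - [[0.01,-0.05,0],[0,0,0],0.3]
    - [[0.01,-0.05,0],[0,0,0],0.3]
    - [[0.02,-0.05,0],[0,0,0],0.3]
    - [[0.05,-0.01,0],[0,0,0],0.3]
    - [[0.05,0,0],[0,0,0],0.3]
    - [[0.05,0,0],[0,0,0],0.3]
    - [[0,0,0],[0,0,0],0.3]

```text
time: 18.88
tool_pos: [432.5, 320.3, 207.6]
tcp_rot: [-179.1, 0.1, 89.9]
ft_force: [-0.1, -0.0, -0.8]
finger_gap: 59.3
```

```bash
python3 - <<'E'
from h import *
im=eyes.snapshot("scene");im2=eyes.snapshot("top");s=r.sense();print(s["tool_pos"],s["time"])
A=cv2.resize(im[130:275,220:440,::-1],None,fx=3,fy=3,interpolation=cv2.INTER_CUBIC)
B=cv2.resize(im2[180:235,215:435,::-1],None,fx=3,fy=3,interpolation=cv2.INTER_CUBIC)
cv2.imwrite("pics/s6.png",cv2.convertScaleAbs(np.vstack([A,B]),alpha=1.4))
E
```

```text
[433.01751089 317.66588695 207.55297996] 18.975
```

The picture limit is reached, so I'll verify the short probe numerically. I'll look for the shaft ridge, hub and collar positions against the clips in the top image, using the already confirmed long probe as reference.

```bash
python3 - <<'E'
from h import *
im=eyes.snapshot("top");g=cv2.cvtColor(im,cv2.COLOR_RGB2GRAY).astype(int)
g0=cv2.cvtColor(cv2.imread("pics/top0.png"),cv2.COLOR_BGR2GRAY).astype(int)
for nm,ys in(("long",(-95,-120,-146,-170,-195)),("short",(150,135,112,90,75))):
    for y in ys:
        u,v=proj("top",[[596,y,92]])[0];c=int(round(u));v0=int(round(v))
        col=(g-g0)[v0-7:v0+8,c-1:c+2].mean(1);k=np.clip(col,0,None)
        rr=v0-7+(k*np.arange(15)).sum()/max(k.sum(),1)
        print(nm,y,"exp",(u.round(1),v.round(1)),"ridge row",rr.round(1),"peak",col.max().round())
d=np.abs(g-g0)
v0=int(round(proj("top",[[596,112,92]])[0][1]))
print("rows",v0,"diff by col");m=d[v0-4:v0+5].max(0)
for a,b in((205,245),(285,305)):print(a,g[v0-2:v0+3,a:b].mean(0).round().astype(int).tolist())
v0=int(round(proj("top",[[596,-146,92]])[0][1]))
for a,b in((322,350),(408,428)):print(a,g[v0-2:v0+3,a:b].mean(0).round().astype(int).tolist())
for c,y in(("narrow mid",111.5),("hubj",174.5),("colj",48.5),("wide hubj",-63.5),("wide colj",-229.5)):print(c,proj("top",[[596,y,92]])[0].round(1))
# scene: same test
s=eyes.snapshot("scene");gs=cv2.cvtColor(s,cv2.COLOR_RGB2GRAY).astype(int);s0=cv2.cvtColor(cv2.imread("pics/scene0.png"),cv2.COLOR_BGR2GRAY).astype(int)
for y in(-95,-120,-146,-170,-195,150,135,112,90,75):
    u,v=proj("scene",[[596,y,92]])[0];c,v0=int(round(u)),int(round(v));col=np.abs(gs-s0)[v0-9:v0+8,c];w=np.where(col>12)[0]
    print("scene",y,(c,v0),"changed rows",(w+v0-9).tolist())
# bystanders, away from shadows: rows changed at marker/forceps/timer
for n,(r0,r1,c0,c1) in dict(marker=(221,232,253,314),forceps=(222,236,350,405),timer=(117,152,300,341)).items():print(n,"mean/max diff",d[r0:r1,c0:c1].mean().round(1),d[r0:r1,c0:c1].max())
E
```

```text
long -95 exp (np.float64(356.3), np.float64(195.6)) ridge row 195.5 peak 82.0
long -120 exp (np.float64(367.2), np.float64(195.7)) ridge row 195.2 peak 45.0
long -146 exp (np.float64(378.5), np.float64(195.8)) ridge row 195.4 peak 37.0
long -170 exp (np.float64(388.9), np.float64(195.9)) ridge row 195.6 peak 39.0
long -195 exp (np.float64(399.7), np.float64(196.0)) ridge row 195.9 peak 75.0
short 150 exp (np.float64(249.4), np.float64(194.7)) ridge row 194.0 peak 64.0
short 135 exp (np.float64(255.9), np.float64(194.7)) ridge row 194.2 peak 75.0
short 112 exp (np.float64(265.9), np.float64(194.8)) ridge row 194.0 peak 43.0
short 90 exp (np.float64(275.5), np.float64(194.9)) ridge row 194.2 peak 44.0
short 75 exp (np.float64(282.1), np.float64(195.0)) ridge row 194.1 peak 26.0
rows 195 diff by col
205 [155, 153, 156, 155, 155, 155, 155, 156, 155, 153, 155, 154, 155, 153, 155, 155, 156, 151, 125, 102, 58, 48, 51, 52, 55, 59, 61, 59, 62, 62, 62, 63, 52, 43, 79, 102, 100, 101, 112, 118]
285 [119, 121, 86, 98, 103, 107, 106, 106, 104, 108, 114, 118, 120, 121, 97, 86, 80, 94, 116, 119]
322
[... 326 characters left out ...]
.5 196.1]
scene -95 (351, 198) changed rows [195, 196, 197, 199, 200]
scene -120 (362, 202) changed rows [199, 200, 201, 202, 203, 204]
scene -146 (373, 207) changed rows [203, 204, 205, 206, 207, 208, 209]
scene -170 (385, 211) changed rows [208, 209, 210, 211, 212, 213]
scene -195 (397, 216) changed rows [213, 214, 215, 216, 217, 218]
scene 150 (255, 162) changed rows [158, 159, 160, 161]
scene 135 (260, 164) changed rows [160, 161, 162, 164, 165]
scene 112 (269, 167) changed rows [164, 165, 166, 167, 168]
scene 90 (276, 170) changed rows [167, 168, 169, 170]
scene 75 (282, 172) changed rows [169, 172, 173]
marker mean/max diff 4.8 22
forceps mean/max diff 5.1 12
timer mean/max diff 4.5 13
```

The short probe's ridge lies straight along the rail at the seat height and depth. Its hub junction is at column 238.5, against 238.8 if exactly centred. The bystanders are unchanged.

```bash
python3 -c "
from bench import r
r.hand_in();print(r.sense()['time'])"
```

```text
the job is handed in; nothing more can be done
the job is handed in; nothing more can be done
```

Both probes are on the clip rail: the long one in the wide clips first, then the short one in the narrow clips, both hub to the left. I handed the job in at about 19 s on the robot's clock, with the gripper open and well clear.

- **Pressing:** each probe was lifted near its balance point and carried within about 1.5° of level. Each was pressed straight back at 8–11 N until it snapped past the lips, then to the rubber pad at about 14–16 N.
- **Long probe:** a picture after release shows both clips over the shaft, centred to within about 1.5 mm.
- **Short probe:** I had used all 12 pictures, so this one was checked only by numbers from both camera images. The shaft lies straight along the rail at seat height, and its hub joint is within about 1 mm of the centred position. It reads about 1.6 mm farther back than the rail estimate, which is within the calibration error.
- **Bystanders:** the top view shows no real change at the marker, forceps or timer.
- **Disagreements:** the scene camera read about 3–4 mm high or far compared with the top camera and the arm's own position, so I relied on the arm for heights. The finger opening read about 7.4 mm on the 10 mm shafts, but both held firmly.

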